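# Roll the edge strip of a rim-rest plate flat in a tyre workshop

### The arm

A 6-joint arm with a two-finger parallel gripper is mounted at the origin on the work surface. World frame = base frame: x ahead of the robot, y to its left, z up, the work surface at z = 0. Lengths are in m, angles in rad, forces in N, time in s.
With the tool pointing down it reaches from about 0.375 to 0.9 m from the base axis. Payload 3.1 kg.
Tool frame: the origin (TCP) lies on the centre line of the jaws, within the pads' length; the fingertips stand 8 mm ahead of it and the grasp point (between the pads) lies 11 mm behind it (robot.tip_extent is the distance from the TCP to the fingertips, in m); y points along the fingers, z is the direction in which the jaws open and shut, and the axes are right-handed (so a half turn about y gives the same grasp; the last joint's range is limited). The gripper opens to 87 mm and grips with 3 to 60 N. Pads are 19 mm wide; open, the fingers measure 117 mm over their backs; the gripper's body (75 mm by 190 mm) begins 51 mm behind the grasp point.
Start: joints at [-1.417, 0.527, 1.433, -0, 1.181, -0.178], TCP at [0.204, -0.591, 0.231] pointing down, gripper open.
Joint ranges: [-3.08, 3.08], [-0.75, 2.2], [0.22, 2.44], [-1.43, 4.57], [0, 2.65], [-2.85, 2.85]. Speed limits (rad/s): [2.79, 2.79, 3.14, 3.14, 3.14, 3.14].

### API

Orientations are given as a unit quaternion [x, y, z, w].
In Python, from rig import robot gives the robot as it stands.
- The arm moves only by the shell command python3 -m crank 'ROWS' [FORCE]. ROWS is JSON, a list that holds one entry, the list of rows, each a list of 7 numbers: the turn, a rotation vector about the tool's x, y, z in degrees, then the shift along the tool's x, y, z in m, then the opening in per cent of the stroke, from 0 (shut) to 100 (fully open). In form: [[[ax, ay, az, dx, dy, dz, gripper], ...]]. A call has exactly 5 rows; each row shifts and turns the commanded pose from where the row before left it, along the tool's axes as they then stand; what a row does not reach is not made up. A row lasts 1/8 s, in which the tool goes at most 62.5 mm and 10.7 degrees, less where a joint would pass 70% of its speed; a pose out of reach is approached as far as the arm can. A call with a gripper value outside its range is refused whole. The fingers move at their own pace and stop on an object; FORCE is the grip in N (left out, the last holds). Time passes only in rows, so rows that do not move let the fingers close, or fill a call up. It gives the time, the measured TCP pose, the force and the opening at its end, in the units of the state.
- robot.get_obs(): the state, without advancing time (a new reading comes with each control period).
- robot.camera(name): name is "scene" or "top" or "wrist"; returns a dict with "img" (420x560x3 uint8, red, green, blue), "K" (3x3 intrinsics, pixels), "R" (3x3) and "t" (3): a world point X has camera coordinates R X + t; the wrist camera has in their place "T_tool_cam" (4x4, takes a point from camera to tool coordinates, whose origin is the TCP and whose axes are the tool frame's). Camera axes: x right, y down, z forward; pixel columns grow to the right and rows downward; lengths in m; the calibration is good to about 2 mm. A picture is of the moment at which its call begins: read the wrist's pose just before it. There is no depth.
- robot.hand_in(): hands the job in, once; it reports no verdict.
Trained networks look in a picture, given as the dict that the camera call returned (one of the last four; its "shot" number tells which), for a name from the list of things; names that differ only in an ending like _2 or _b are one class to them, and where a whole thing is asked for, a point or a joint stands for the part that bears it (a point fixed in the world has none). Each returns a list of dicts, best first, with "conf" (0 to 1); they miss things now and then, are a little off and sometimes report something else, mostly with a low value. They report only what shows in the picture. A call takes as long as a camera call. They do not tell look-alikes from the thing itself.
- robot.spot_in(picture, thing): "at" ([row, column] in pixels, amid what is visible of it).
The state is a dict: "time": time; "q": joint angles; "joint_velocities": joint speeds; "joint_torque": joint torques, N m; "position": TCP position; "tool_rot": TCP orientation; "ft_force": force on the tool from outside, world axes, zero at the start; "moment": the same for the moment, N m; "grip_width": finger opening in m.
Only numpy, scipy, OpenCV 4.12 (cv2) and the standard library are available. Lean on these libraries where they do the work, as an engineer would, in place of code of your own. Each camera call takes 0.05 s, during which the arm holds its last target.

### The job

The red edge strip on the grey rim-rest plate stands proud in its channel. Take the green-handled pressure roller from its yellow stand and roll it along the strip in one firm pass, from one end to the other, until all three red sections are fully down; touch the plate and strip only with the roller. Then hang the roller back upright in its yellow stand as it was; leave the blue-handled brush alone.

Things in the scene. Friction and masses are not known exactly. Their poses are not given: they have to be found in the camera images.
- roller_grip (a point): Centre of the loose roller's green handle, 60 (x) x 24 (y, pinch across) x 60 mm tall. Under it: shoulder bar 112 x 30 x 10 mm, underside 40 mm below this point; fork 56 mm wide (x); white wheel, diameter 44, 40 mm wide, axle along x, underside 102 mm below this point. The fork is sprung: gives up to 10 mm, 6 N to start, 1 N per mm more. z points up as it hangs. About 0.4 kg.
- stand: Fixed stand: dark foot, two yellow cheeks 18 mm thick (x), 60 mm long (y), tops 72 mm above the bench, 78 mm gap between them in x. Origin: centre of the underside, on the bench. The roller hangs with its wheel in the gap and its shoulder bar across both cheek tops (roller x along stand x, either way round), handle centre then 112 mm straight above the origin.
- rest_plate: Fixed grey plate with a black ribbed pad, 120 (x) x 220 (y) x 24 mm. Origin: centre of its underside, on the bench. The red strip lies in a channel along y at x = -42 mm, from y = -90 to +90 mm, 22 mm wide, in three rigid sections 60 mm long. Strip top 26 mm above the bench when fully down, up to 32 mm when proud.
- strip_a (a joint): How far the strip section at y = -60 mm of the plate has been pressed down, in m: 0 proud by 6 mm, 0.006 fully down. About 4 N pushes a section down; it stays where it is left.
- strip_b (a joint): The same for the middle section (y = 0).
- strip_c (a joint): The same for the section at y = +60 mm.
- wheel (a joint): Angle turned by the roller's wheel about its axle, rad, 0 at the start; it turns freely, 1 rad per 22 mm rolled.
- brush_grip (a point): Centre of the blue handle of a wire brush with the same handle and shoulder as the roller, hanging in a white stand of the same form; its top is 142 mm above the bench. Leave it alone.
Mind the look-alikes: they are no part of the job. Several things have the shape of the stand; the one meant has the colours described above.

How it is judged:
On the way, in this order (a step that is already met when the one before it is completed fails the run):
1. one end section of the strip is fully down while the other end section still stands proud (((value of joint strip_a above 0.0042 m and value of joint strip_c below 0.003 m) or (value of joint strip_c above 0.0042 m and value of joint strip_a below 0.003 m))), for 0.1 s.
2. all three sections are down and the wheel has rolled along the strip (turned at least 2.5 rad, 55 mm) (value of joint each of strip_a, strip_b, strip_c above 0.0042 m and (value of joint wheel above 2.5 rad or value of joint wheel below -2.5 rad)), for 0.1 s.
At the end, for the whole second after the job is handed in: Red sections within 1.8 mm of fully home; roller released, hanging upright (within 10 degrees) in its yellow stand, handle centre 106 to 118 mm above the bench, within 25 mm of the stand's centre and 0.4 rad of its x axis either way round; brush within 20 mm of its start (value of joint each of strip_a, strip_b, strip_c above 0.0042 m and horizontal distance between roller_grip and stand below 0.025 m and z of roller_grip in the frame of stand between 0.106 and 0.118 m and angle between roller_grip's own z axis and vertical below 0.17 rad and angle between the x axis of roller_grip and the x axis of stand, either way round below 0.4 rad and distance of brush_grip from where it was at the start of the episode below 0.02 m); the robot touches nothing.
It fails at once if the fingers press on the plate or the strip (contact force between the fingers and rest_plate above 2 N).
It fails at once if the brush is taken or knocked out of its place (distance of brush_grip from where it was at the start of the episode above 0.02 m).
It also fails if it takes over 59 s, if anything falls off the work surface, if the arm or the gripper's body presses on something with over 40 N, if the wrist force passes 120 N, or if a joint passes its speed limit or range.

## Working session

There is one attempt and no reset: what is moved stays moved. The work goes in short steps, Python scripts to look and compute and a shell command to move; the robot and the scene stay as the last step left them, time stands still between calls to the robot, and variables do not carry over. Pictures are saved under pics/ and viewed, and the job is handed in when it is done.

```bash
ls; mkdir -p pics; python3 - <<'E'
from rig import robot
import cv2
print(robot.get_obs())
for n in ("scene","top"):
    p=robot.camera(n); cv2.imwrite(f"pics/{n}0.png",p["img"][:,:,::-1]); print(n,p["K"],p["R"],p["t"],p["shot"])
    for th in ("roller_grip","stand","rest_plate","brush_grip","strip_a"):
        print(th,[(r["at"],round(r["conf"],2)) for r in robot.spot_in(p,th)])
E
```

```text
pics
{'time': 0.0, 'q': array([-1.41750561e+00,  5.28461206e-01,  1.43393298e+00,  2.91529540e-06,
        1.18135186e+00, -1.78455471e-01]), 'joint_velocities': array([ 1.68623948e-04,  4.10900390e-04, -1.71072881e-03, -8.26741168e-04,
        5.67133742e-04,  6.70260538e-05]), 'joint_torque': array([ 5.95215261e-04, -4.40044749e+01, -1.76589864e+01,  6.34678896e-02,
        5.82149264e-02, -1.42330159e-04]), 'position': array([ 0.20350229, -0.59017991,  0.22956489]), 'tool_rot': array([-0.11674189,  0.69816236, -0.69663983,  0.11676296]), 'ft_force': array([ 0.10389786, -0.34296049,  0.2907737 ]), 'moment': array([-0.05730865, -0.01432848, -0.02909866]), 'grip_width': 0.08706410903456839}
scene [[413.51759746   0.         280.09361337]
 [  0.         413.51759746 209.64128683]
 [  0.           0.           1.        ]] [[ 0.55651335  0.83077715 -0.01011058]
 [ 0.64353085 -0.43871573 -0.62721333]
 [-0.52551017  0.34254612 -0.77878188]] [-0.17858895 -0.28402496  1.52831267] 1
roller_grip [([256.9, 223.3], 0.94)]
stand [([274.4, 228.0], 0.96), ([233.5, 145.8], 0.84), ([210.1, 202.4], 0.74), ([289.0, 289.8], 0.57)]
rest_plate [([212.7, 365.3], 0.83)]
brush_grip [([218.9, 274.7], 0.64)]
strip_a [([198.8, 360.1], 0.68), ([209.3, 340.3], 0.48), ([192.7, 373.5], 0.46)]
top [[520.13287818   0.         275.19864077]
 [  0.         520.13287818 207.52722612]
 [  0.           0.           1.        ]] [[ 0.02632783 -0.99957821 -0.01225762]
 [-0.98748329 -0.02409784 -0.15587187]
 [ 0.15551074  0.01620797 -0.98770123]] [-0.08083347  0.46320776  1.40646126] 2
roller_grip [([189.6, 358.2], 0.64)]
stand [([143.2, 316.2], 0.72), ([201.5, 349.6], 0.61), ([249.4, 329.0], 0.55), ([185.3, 173.5], 0.36)]
rest_plate [([174.7, 200.7], 0.93)]
brush_grip [([197.5, 297.4], 0.97)]
strip_a [([184.6, 174.8], 0.59), ([191.0, 216.4], 0.58)]
```

View pics/scene0.png

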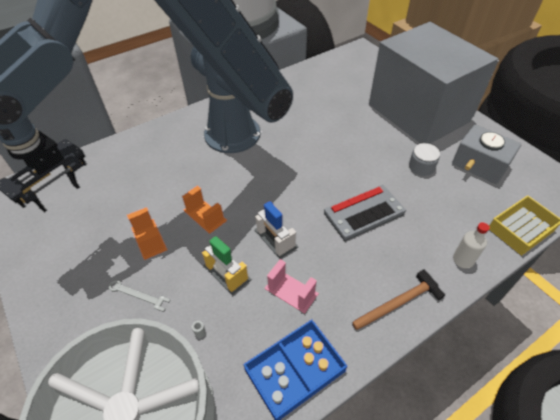

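View pics/top0.png

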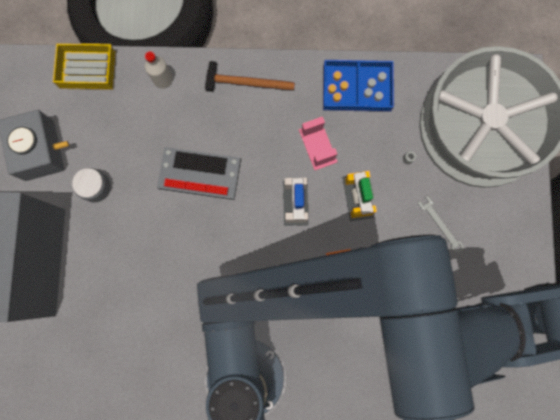

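```bash
python3 - <<'E'
import cv2
a=cv2.imread("pics/top0.png"); cv2.imwrite("pics/top0z.png",cv2.resize(a[110:270,130:400],None,fx=2.9,fy=2.9,interpolation=cv2.INTER_CUBIC))
a=cv2.imread("pics/scene0.png"); cv2.imwrite("pics/scene0z.png",cv2.resize(a[150:330,120:420],None,fx=2.6,fy=2.6,interpolation=cv2.INTER_CUBIC))
E
```

```text
(no output)
```

View pics/top0z.png

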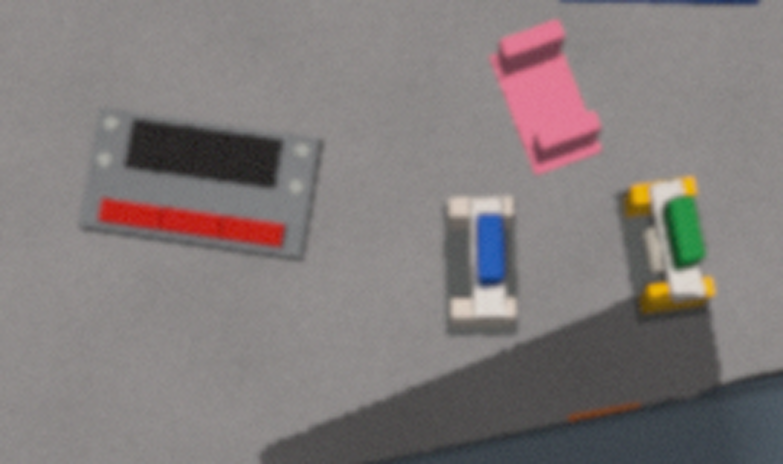

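View pics/scene0z.png

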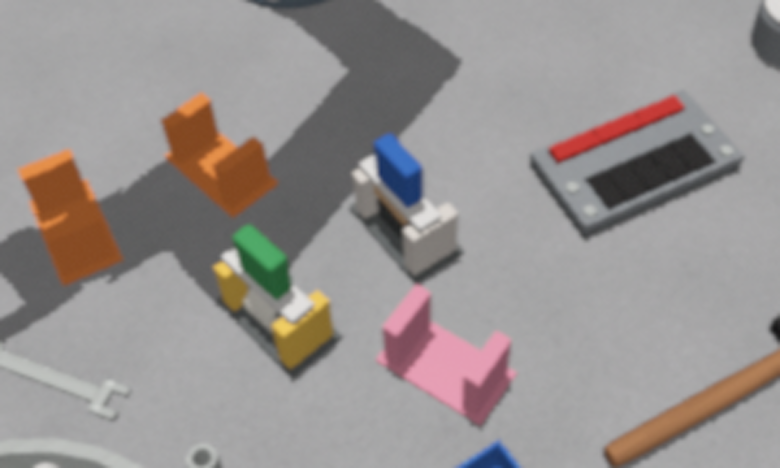

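The yellow-cheeked stand at scene (274,228) / top (195,360), holding the green handle, is the one meant. The orange pair at scene (210,202) and (233,146), the pink at (289,290) and the white brush stand at (225,275) are look-alikes. The crop confirms yellow cheeks and a green handle. Next I measure it.

```bash
cat > h.py <<'E'
import numpy as np, cv2
from scipy.spatial.transform import Rotation as Rn
def ray(K,R,t,uv,z):
    uv=np.atleast_2d(uv).astype(float)
    d=np.c_[uv,np.ones(len(uv))]@np.linalg.inv(K).T@R   # R^T d
    c=-R.T@t
    return c+d*((z-c[2])/d[:,2])[:,None]
def proj(K,R,t,X):
    p=np.atleast_2d(X)@R.T+t; p=p@K.T; return p[:,:2]/p[:,2:]
def mask(img,name):
    h=cv2.cvtColor(img,cv2.COLOR_RGB2HSV).astype(int);H,S,V=h[...,0],h[...,1],h[...,2]
    m={'green':(H>50)&(H<80)&(S>120),'red':((H<6)|(H>174))&(S>170)&(V>90),'yellow':(H>18)&(H<32)&(S>130),'blue':(H>105)&(H<125)&(S>130)}[name]
    return m.astype(np.uint8)
def blobs(m,mn=30):
    n,l,s,c=cv2.connectedComponentsWithStats(m)
    return [(s[i,4],c[i],l==i) for i in range(1,n) if s[i,4]>=mn]
E
python3 - <<'E'
from rig import robot
from h import *
P={n:robot.camera(n) for n in("top","scene")}
for n,p in P.items():
    K,R,t=p["K"],p["R"],p["t"]
    for col,z in(("green",.112),("red",.030),("yellow",.072),("blue",.112)):
        for a,c,m in blobs(mask(p["img"],col)):
            ys,xs=np.nonzero(m); r=cv2.minAreaRect(np.c_[xs,ys].astype(np.float32)); b=cv2.boxPoints(r)
            w=ray(K,R,t,b,z); e1=w[1]-w[0];e2=w[2]-w[1]; e=e1 if np.linalg.norm(e1)>np.linalg.norm(e2) else e2
            print(n,col,a,c.round(1),ray(K,R,t,c,z)[0].round(4),'box ctr',w.mean(0).round(4),'len',np.linalg.norm(e1).round(4),np.linalg.norm(e2).round(4),'yaw',np.degrees(np.arctan2(e[1],e[0])).round(1)%180)
E
```

```text
top green 212 [365.6 189.4] [ 0.5074 -0.307   0.112 ] box ctr [ 0.5075 -0.3067  0.112 ] len 0.0262 0.0584 yaw 12.199999999999989
top red 68 [149.9  56.5] [0.9046 0.3095 0.03  ] box ctr [0.9045 0.3092 0.03  ] len 0.023 0.0284 yaw 45.80000000000001
top red 415 [195.4 186.3] [0.5208 0.1567 0.03  ] box ctr [0.5207 0.1563 0.03  ] len 0.0194 0.1756 yaw 83.1
top yellow 1459 [83.2 64.2] [0.8578 0.486  0.072 ] box ctr [0.8562 0.4847 0.072 ] len 0.1396 0.1739 yaw 88.1
top yellow 70 [ 59.8 144.9] [0.6205 0.5313 0.072 ] box ctr [0.6214 0.5308 0.072 ] len 0.0392 0.0168 yaw 108.0
top yellow 83 [349.7 178.6] [ 0.5442 -0.2701  0.072 ] box ctr [ 0.5443 -0.2684  0.072 ] len 0.0218 0.0306 yaw 0.19999999999998863
top yellow 121 [357.7 212.8] [ 0.4505 -0.2922  0.072 ] box ctr [ 0.4529 -0.3023  0.072 ] len 0.0272 0.0565 yaw 91.4
top blue 2727 [358.9  84.8] [ 0.7965 -0.289   0.112 ] box ctr [ 0.7962 -0.2866  0.112 ] len 0.1412 0.188 yaw 90.1
top blue 194 [298.9 195.8] [ 0.4859 -0.1318  0.112 ] box ctr [ 0.4855 -0.1321  0.112 ] len 0.0211 0.0588 yaw 1.0
scene green 302 [220.6 249.8] [ 0.5032 -0.3063  0.112 
[... 618 characters left out ...]
w 102.1
scene yellow 120 [208.2 259.8] [ 0.4868 -0.3403  0.072 ] box ctr [ 0.4849 -0.3424  0.072 ] len 0.0255 0.0525 yaw 9.8
scene yellow 329 [236.1 278. ] [ 0.5761 -0.3064  0.072 ] box ctr [ 0.5734 -0.3033  0.072 ] len 0.0698 0.0512 yaw 97.1
scene yellow 382 [543.  284.4] [1.0276 0.3267 0.072 ] box ctr [1.0287 0.3276 0.072 ] len 0.0307 0.1013 yaw 178.7
scene yellow 1798 [505.7 376.2] [1.1191 0.0605 0.072 ] box ctr [1.1228 0.0797 0.072 ] len 0.3815 0.0357 yaw 90.0
scene blue 284 [272.7 214.5] [ 0.4818 -0.1311  0.112 ] box ctr [ 0.4811 -0.131   0.112 ] len 0.0415 0.09 yaw 178.7
scene blue 4444 [294.  369.8] [ 0.8589 -0.3235  0.112 ] box ctr [ 0.8566 -0.3173  0.112 ] len 0.1977 0.1427 yaw 90.4
```

```bash
cat > fit.py <<'E'
from rig import robot
from h import *
from scipy.optimize import minimize
def box(cx,cy,yaw,z0,z1,lx,ly):
    c,s=np.cos(yaw),np.sin(yaw)
    return np.array([[cx+c*a*lx/2-s*b*ly/2,cy+s*a*lx/2+c*b*ly/2,z] for a in(-1,1) for b in(-1,1) for z in(z0,z1)])
def fit(P,col,x0,z0,z1,lx,ly,reg):
    S=8; obs=[]
    for p in P:
        ctr=proj(p["K"],p["R"],p["t"],[[x0[0],x0[1],(z0+z1)/2]])[0]
        bs=[b for b in blobs(mask(p["img"],col)) if np.hypot(*(b[1]-ctr))<20]
        b=max(bs,key=lambda b:b[0]); o=(b[1]-48).astype(int)
        m=b[2][max(o[1],0):o[1]+96,o[0]:o[0]+96].astype(np.float32)
        obs.append((p,o,cv2.GaussianBlur(m,(0,0),.8)))
    def cost(v):
        tot=0
        for p,o,m in obs:
            uv=proj(p["K"],p["R"],p["t"],box(v[0],v[1],v[2],z0,z1,lx,ly))-o
            hull=cv2.convexHull(((uv+.5)*S).astype(np.float32))
            im=np.zeros((m.shape[0]*S,m.shape[1]*S),np.uint8)
            cv2.fillConvexPoly(im,np.round(hull).astype(int),1)
            im=cv2.resize(im.astype(np.float32),m.shape[::-1],interpolation=cv2.INTER_AREA)
            im=cv2.GaussianBlur(im,(0,0),.8); tot+=((im-m)**2).sum()/m.sum()
        return tot
    st=np.array([x0]+[np.add(x0,d) for d in([.008,0,0],[0,.008,0],[0,0,.1])])
    r=minimize(cost,x0,method='Nelder-Mead',options=dict(initial_simplex=st,xatol=1e-4,fatol=1e-5))
    return r.x,r.fun
if __name__=="__main__":
    T=robot.camera("top");Sc=robot.camera("scene")
    for nm,a in dict(handle=("green",[.505,-.307,.18],.082,.142,.06,.024),blue=("blue",[.484,-.132,0.],.082,.142,.06,.024),strip=("red",[.5215,.154,-.12],.024,.032,.022,.18)).items():
        for l,P in(("both",[T,Sc]),("top",[T]),("scene",[Sc])):
            x,f=fit(P,*a,0); print(nm,l,x[:2].round(4),'yaw',np.degrees(x[2]).round(1),'res',round(f,3))
E
python3 fit.py
python3 -c "
from rig import robot
from scipy.spatial.transform import Rotation as R
print(R.from_quat(robot.get_obs()['tool_rot']).as_matrix().round(3), robot.tip_extent)"
```

```text
handle both [ 0.5064 -0.3065] yaw 0.4 res 0.493
handle top [ 0.5061 -0.3066] yaw 4.8 res 0.31
handle scene [ 0.5026 -0.3065] yaw 0.0 res 0.17
blue both [ 0.4835 -0.1319] yaw -4.0 res 0.321
blue top [ 0.4863 -0.1315] yaw 0.5 res 0.145
blue scene [ 0.4835 -0.1329] yaw -10.1 res 0.137
strip both [0.5215 0.1553] yaw -7.0 res 0.344
strip top [0.5212 0.1563] yaw -6.9 res 0.088
strip scene [0.5227 0.1551] yaw -6.3 res 0.247
[[-0.945  0.     0.326]
 [-0.326 -0.    -0.945]
 [ 0.    -1.     0.   ]] 0.008
```

```bash
python3 -m crank '[[[0,0,0,-0.047,-0.004,-0.0213,100],[0,0,0,-0.047,-0.004,-0.0213,100],[0,0,0,-0.047,-0.004,-0.0213,100],[0,0,0,-0.047,-0.004,-0.0213,100],[0,0,0,-0.047,-0.004,-0.0213,100]]]' 
python3 -m crank '[[[0,0,0,-0.047,-0.004,-0.0213,100],[0,0,0,-0.047,-0.004,-0.0213,100],[0,0,0,-0.047,-0.004,-0.0213,100],[0,10,0,0,0,0,100],[0,0,0,0,0,0,100]]]' 
python3 - <<'E'
from rig import robot
import cv2
from h import *
o=robot.get_obs();print(o["time"],o["position"],Rn.from_quat(o["tool_rot"]).as_matrix().round(3))
p=robot.camera("wrist");cv2.imwrite("pics/w1.png",p["img"][:,:,::-1]);print(p["T_tool_cam"],p["K"])
p=robot.camera("top");cv2.imwrite("pics/t1.png",p["img"][:,:,::-1])
E
```

```text
time: 1.42
position: [0.3922, -0.4125, 0.2509]
tool_rot: [0.117, -0.697, 0.698, -0.117]
ft_force: [-0.1, -0.4, -0.7]
grip_width: 0.0874
time: 2.05
position: [0.504, -0.3067, 0.2626]
tool_rot: [0.057, -0.705, 0.705, -0.057]
ft_force: [0.5, -0.8, -0.3]
grip_width: 0.0871
2.05 [ 0.50404485 -0.30668753  0.26262969] [[-0.987  0.     0.16 ]
 [-0.16  -0.    -0.987]
 [ 0.    -1.     0.   ]]
[[ 6.53265531e-04  9.67370655e-01  2.53364537e-01 -6.96015547e-02]
 [-5.79273880e-04 -2.53364182e-01  9.67370795e-01 -1.54438356e-01]
 [ 9.99999619e-01 -7.78717455e-04  3.94858466e-04 -2.06631528e-04]
 [ 0.00000000e+00  0.00000000e+00  0.00000000e+00  1.00000000e+00]] [[313.90805361   0.         279.4731744 ]
 [  0.         313.90805361 209.13145288]
 [  0.           0.           1.        ]]
```

View pics/w1.png

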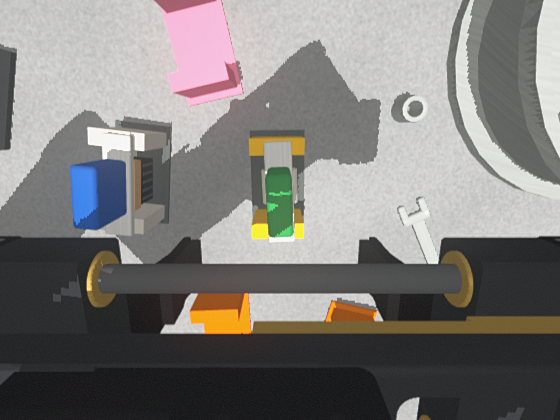

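The wrist view shows the green handle at about (205,280), centred between the fingers, with the stand edges square to the image. I'll fit its position from this view.

```bash
cat > wc.py <<'E'
from fit import *
def wristcam():
    o=robot.get_obs();p=dict(robot.camera("wrist"))
    T=np.eye(4);T[:3,:3]=Rn.from_quat(o["tool_rot"]).as_matrix();T[:3,3]=o["position"]
    W=np.linalg.inv(T@p["T_tool_cam"]);p["R"]=W[:3,:3];p["t"]=W[:3,3];return o,p
E
python3 - <<'E'
from wc import *
o,p=wristcam(); a=("green",[.505,-.307,.16],.082,.142,.06,.024)
for y in(.05,.16,.25):
    a[1][2]=y;x,f=fit([p],*a,0); print(x[:2].round(4),np.degrees(x[2]).round(1),round(f,3))
ys=ray(p["K"],p["R"],p["t"],[[249,138],[304,138],[251,239],[303,239]],.072);print(ys.round(4),ys.mean(0))
for col in("green","yellow"):
  for b in blobs(mask(p["img"],col)): print(col,b[0],b[1].round(1))
im=p["img"][110:260,200:360].copy();cv2.imwrite("pics/w1z.png",cv2.resize(im,None,fx=4,fy=4)[:,:,::-1])
E
```

```text
[ 0.5785 -0.2945] -55.9 0.784
[ 0.5879 -0.281 ] -46.3 0.784
[ 0.5016 -0.3026] 13.1 21.342
[[ 0.5555 -0.266   0.072 ]
 [ 0.5648 -0.3242  0.072 ]
 [ 0.442  -0.2837  0.072 ]
 [ 0.4516 -0.3435  0.072 ]] [ 0.50347258 -0.30434014  0.072     ]
green 101 [272.8 178.4]
green 70 [282.  192.7]
green 81 [271.4 206.3]
green 86 [285.7 231.4]
yellow 625 [274.9 143.5]
yellow 415 [259.3 224.1]
yellow 236 [297.6 223.4]
yellow 637 [ 96.3 285.7]
yellow 696 [462.1 284.1]
yellow 1154 [223.5 319.1]
yellow 44 [330.  310.8]
yellow 3849 [419.7 326. ]
yellow 37 [423.9 417.7]
```

View pics/w1z.png

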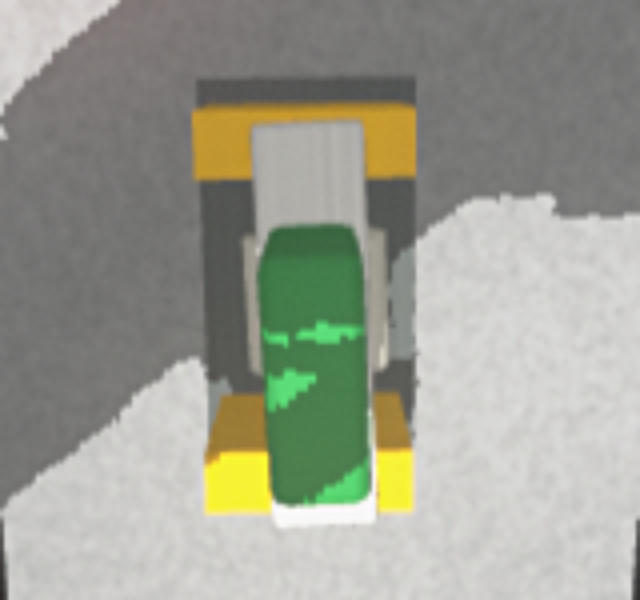

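```bash
python3 - <<'E'
from wc import *
o,p=wristcam()
f=lambda u,z:ray(p["K"],p["R"],p["t"],np.array(u)/4+[200,110],z).round(4)
print(f([[310,258],[321,500],[315,379]],.142)); print(f([[308,123],[322,522]],.082), f([[308,123],[322,522]],.082).mean(0))
E
```

```text
[[ 0.5316 -0.3014  0.142 ]
 [ 0.4764 -0.3126  0.142 ]
 [ 0.5047 -0.3067  0.142 ]]
[[ 0.5577 -0.2964  0.082 ]
 [ 0.4491 -0.3174  0.082 ]] [ 0.5034 -0.3069  0.082 ]
```

```bash
python3 -m crank '[[[0,-2,0,0,0.04,0,100],[0,0,0,0,0.04,0,100],[0,0,0,0,0.04,0,100],[0,0,0,0,0.04,0,100],[0,0,0,0,0,0,100]]]' 50
python3 -m crank '[[[0,0,0,0,0,0,0],[0,0,0,0,0,0,0],[0,0,0,0,0,0,0],[0,0,0,0,0,0,0],[0,0,0,0,0,0,0]]]' 50
```

```text
time: 2.88
position: [0.5012, -0.3062, 0.0997]
tool_rot: [-0.07, 0.706, -0.702, 0.066]
ft_force: [-0.8, 0.4, 0.6]
grip_width: 0.0872
time: 3.5
position: [0.5037, -0.3073, 0.1029]
tool_rot: [0.068, -0.704, 0.704, -0.068]
ft_force: [-0.4, -0.1, -0.5]
grip_width: 0.0452
```

```bash
python3 -m crank '[[[0,0,0,0,0,0,0],[0,0,0,0,0,0,0],[0,0,0,0,0,0,0],[0,0,0,0,0,0,0],[0,0,0,0,0,0,0]]]' 50
python3 -m crank '[[[0,0,0,0,-0.01,0,0],[0,0,0,0,-0.03,0,0],[0,0,0,0,-0.04,0,0],[0,0,0,0,-0.04,0,0],[0,0,0,0,-0.04,0,0]]]'
python3 -m crank '[[[0,0,0,0,-0.03,0,0],[0,0,0,0,0,0,0],[0,0,0,0,0,0,0],[0,0,0,0,0,0,0],[0,0,0,0,0,0,0]]]'
python3 - <<'E'
from wc import *
for n in("wrist","scene"):
    p=robot.camera(n);im=p["img"][:,:,::-1]
    if n=="scene": im=cv2.resize(im[120:330,120:400],None,fx=2.8,fy=2.8)
    cv2.imwrite(f"pics/g_{n}.png",im)
E
```

```text
time: 4.12
position: [0.5034, -0.3069, 0.1024]
tool_rot: [-0.068, 0.704, -0.704, 0.068]
ft_force: [-0.2, 1.9, 1.1]
grip_width: 0.0234
time: 4.75
position: [0.5032, -0.3073, 0.2639]
tool_rot: [0.068, -0.704, 0.704, -0.068]
ft_force: [1.1, -1.1, -3.9]
grip_width: 0.0237
time: 5.38
position: [0.5031, -0.3069, 0.291]
tool_rot: [-0.069, 0.705, -0.703, 0.067]
ft_force: [-1.4, -0.1, -2.7]
grip_width: 0.0239
```

View pics/g_wrist.png

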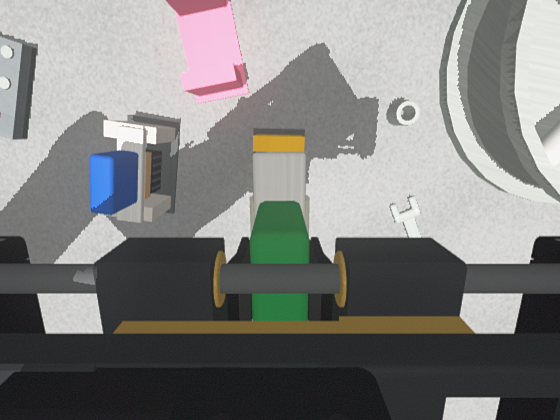

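View pics/g_scene.png

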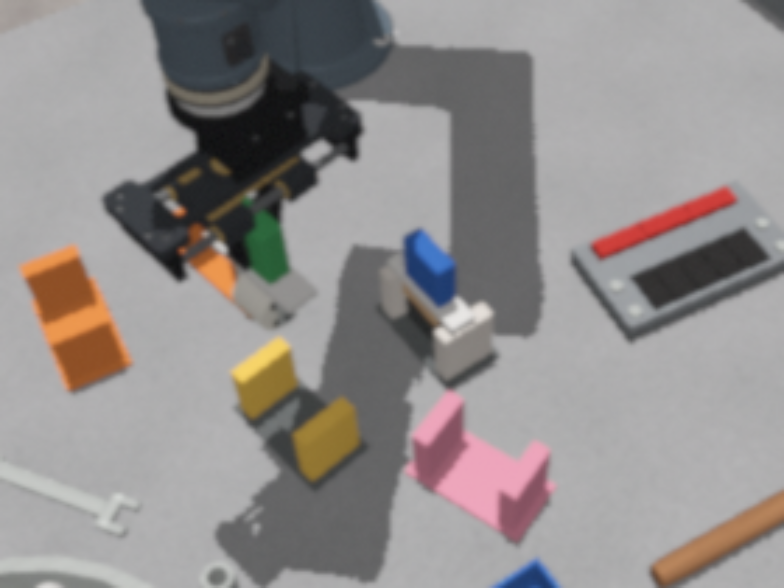

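The gripper holds the green handle and the roller is clear of its stand, with an opening of 23.9 mm. Next I check the pitch of the held roller against its geometry.

```bash
python3 - <<'E'
from wc import *
p=robot.camera("wrist");W=np.linalg.inv(p["T_tool_cam"])
g=np.array([0,-.0096,0])
pts={'barfar_top':[-.056,.030],'barnear_top':[.056,.030],'hand_far_top':[-.03,-.03],'hand_far_bot':[-.03,.03],'hand_near_top':[.03,-.03]}
for s in(1,):
  for a in(-8,-4,0,4,8):
    r=np.radians(a);M=np.array([[np.cos(r),-np.sin(r)],[np.sin(r),np.cos(r)]])
    print(a,{k:proj(p["K"],W[:3,:3],W[:3,3],[np.r_[M@np.array(v),0]+g])[0].round(0).tolist() for k,v in pts.items()})
E
```

```text
-8 {'barfar_top': [280.0, 160.0], 'barnear_top': [280.0, 343.0], 'hand_far_top': [280.0, 220.0], 'hand_far_bot': [280.0, 205.0], 'hand_near_top': [280.0, 362.0]}
-4 {'barfar_top': [280.0, 156.0], 'barnear_top': [280.0, 336.0], 'hand_far_top': [280.0, 226.0], 'hand_far_bot': [280.0, 202.0], 'hand_near_top': [280.0, 363.0]}
0 {'barfar_top': [280.0, 152.0], 'barnear_top': [280.0, 330.0], 'hand_far_top': [280.0, 233.0], 'hand_far_bot': [280.0, 199.0], 'hand_near_top': [280.0, 364.0]}
4 {'barfar_top': [280.0, 149.0], 'barnear_top': [280.0, 323.0], 'hand_far_top': [280.0, 240.0], 'hand_far_bot': [280.0, 196.0], 'hand_near_top': [280.0, 364.0]}
8 {'barfar_top': [280.0, 147.0], 'barnear_top': [280.0, 316.0], 'hand_far_top': [280.0, 248.0], 'hand_far_bot': [280.0, 194.0], 'hand_near_top': [280.0, 364.0]}
```

```bash
python3 -m crank '[[[0,0,0,-0.0105,0,-0.03,0],[0,0,0,-0.0105,0,-0.05,0],[0,0,0,-0.0105,0,-0.05,0],[0,0,0,-0.0105,0,-0.05,0],[0,0,0,-0.0105,0,-0.05,0]]]' 
python3 -m crank '[[[0,0,0,-0.0105,0,-0.05,0],[0,0,0,-0.0105,0,-0.05,0],[0,0,0,-0.0105,0,-0.0525,0],[0,9,0,0,0,0,0],[0,9,0,0,0,0,0]]]' 
python3 -m crank '[[[0,0,0,0,0,0,0],[0,0,0,0,0,0,0],[0,0,0,0,0,0,0],[0,0,0,0,0,0,0],[0,0,0,0,0,0,0]]]' 
python3 - <<'E'
from wc import *
o,p=wristcam();print(o["position"],Rn.from_quat(o["tool_rot"]).as_matrix().round(3),o["ft_force"])
cv2.imwrite("pics/s_w.png",p["img"][:,:,::-1])
T=robot.camera("top");cv2.imwrite("pics/s_t.png",T["img"][:,:,::-1])
S=robot.camera("scene");cv2.imwrite("pics/s_s.png",S["img"][:,:,::-1])
E
```

```text
time: 6.15
position: [0.5112, -0.07, 0.2927]
tool_rot: [0.067, -0.704, 0.704, -0.068]
ft_force: [-0.5, -1.0, -3.2]
grip_width: 0.0239
time: 6.78
position: [0.5129, 0.0854, 0.2926]
tool_rot: [-0.044, -0.706, 0.706, 0.044]
ft_force: [0.0, 1.4, -4.0]
grip_width: 0.0236
time: 7.4
position: [0.513, 0.0841, 0.2926]
tool_rot: [0.043, 0.706, -0.706, -0.043]
ft_force: [0.2, 0.5, -3.0]
grip_width: 0.0238
[0.51302577 0.08407491 0.29256375] [[-0.993  0.    -0.122]
 [ 0.122  0.    -0.993]
 [-0.    -1.    -0.   ]] [ 0.15990509  0.454092   -2.98523815]
```

View pics/s_w.png

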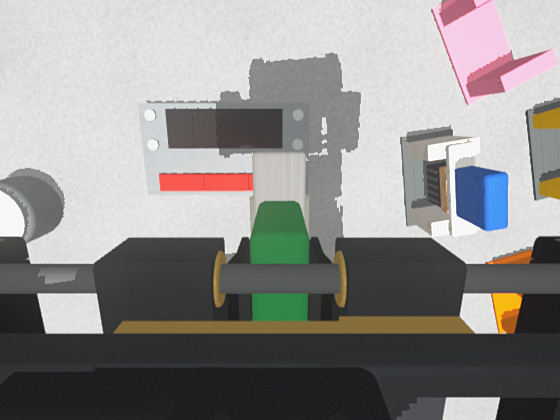

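View pics/s_s.png

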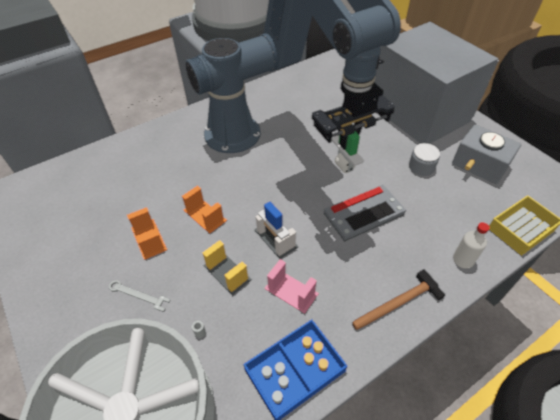

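The wrist view shows the strip's left end at cols 160–252, rows 174–190, running level, so the roller's yaw matches the plate's. I'll refine the strip pose from strip and plate corners.

```bash
python3 - <<'E'
from wc import *
o,p=wristcam(); 
m=mask(p["img"],"red")
for a,c,b in blobs(m,100):
    ys,xs=np.nonzero(b);print(a,xs.min(),xs.max(),ys.min(),ys.max())
    for u in(165,185,205,225,245):
        r=ys[xs==u]; 
        if len(r): print(u,r.min(),r.max(),ray(p["K"],p["R"],p["t"],[[u,r.min()-.5],[u,r.max()+.5]],.032).round(4).tolist())
    print('left',ray(p["K"],p["R"],p["t"],[[xs.min()-.5,(ys.min()+ys.max())/2]],.032))
cv2.imwrite("pics/s_wz.png",cv2.resize(p["img"][90:210,130:330],None,fx=4,fy=4)[:,:,::-1])
E
```

```text
794 160 252 174 189
165 174 189 [[0.5413, 0.2339, 0.032], [0.5201, 0.2385, 0.032]]
185 174 189 [[0.5381, 0.2076, 0.032], [0.5168, 0.2118, 0.032]]
205 174 189 [[0.5348, 0.1812, 0.032], [0.5135, 0.1852, 0.032]]
225 174 189 [[0.5316, 0.1549, 0.032], [0.5102, 0.1585, 0.032]]
245 174 189 [[0.5283, 0.1286, 0.032], [0.507, 0.1318, 0.032]]
left [[0.53167324 0.2434808  0.032     ]]
```

View pics/s_wz.png

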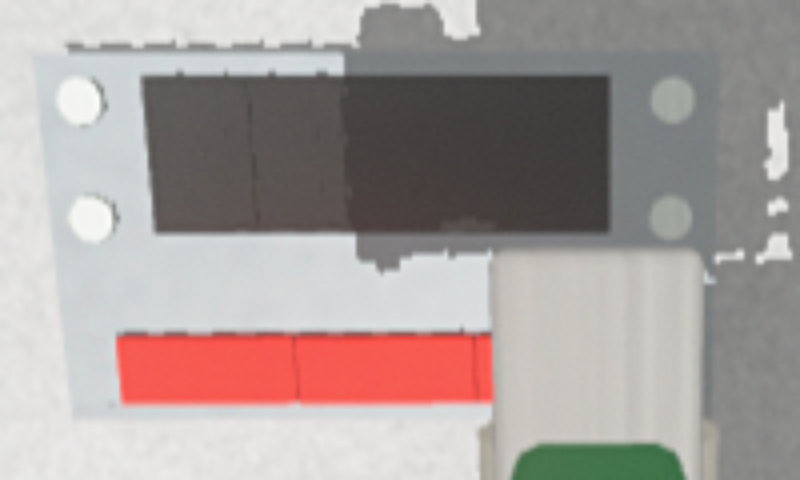

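```bash
python3 -m crank '[[[0,0,0,0.001,0.04,0.005,0],[0,0,0,0,0.04,0,0],[0,0,0,0,0.04,0,0],[0,0,0,0,0.03,0,0],[0,0,0,0,0.0125,0,0]]]' 
python3 -m crank '[[[0,0,0,0,0,0,0],[0,0,0,0,0,0,0],[0,0,0,0,0.004,0,0],[0,0,0,0,0.004,0,0],[0,0,0,0,0,0,0]]]' 
python3 - <<'E'
from wc import *
o=robot.get_obs();print(o["position"],o["ft_force"],o["moment"])
E
```

```text
time: 8.22
position: [0.5106, 0.0794, 0.1285]
tool_rot: [0.042, 0.706, -0.706, -0.044]
ft_force: [-0.0, 0.6, -2.3]
grip_width: 0.0235
time: 8.85
position: [0.5119, 0.0794, 0.1223]
tool_rot: [0.044, 0.706, -0.706, -0.043]
ft_force: [-1.1, -0.5, -2.3]
grip_width: 0.0235
[0.51190238 0.0793583  0.12231004] [-1.07313574 -0.4597545  -2.30299703] [ 0.06550485 -0.17973342 -0.01081385]
```

```bash
python3 -m crank '[[[0,0,0,0,0.002,0,0],[0,0,0,0,0.002,0,0],[0,0,0,0,0,0,0],[0,0,0,0,0,0,0],[0,0,0,0,0,0,0]]]' 
python3 -m crank '[[[0,0,0,0,0.002,0,0],[0,0,0,0,0.001,0,0],[0,0,0,0,0,0,0],[0,0,0,0,0,0,0],[0,0,0,0,0,0,0]]]' 
python3 - <<'E'
from wc import *
o=robot.get_obs();print(o["position"],o["ft_force"],o["moment"])
p=robot.camera("wrist");cv2.imwrite("pics/d1.png",p["img"][:,:,::-1])
E
```

```text
time: 9.48
position: [0.5119, 0.0793, 0.1183]
tool_rot: [-0.044, -0.706, 0.706, 0.043]
ft_force: [0.8, -0.4, 0.7]
grip_width: 0.0236
time: 10.1
position: [0.5119, 0.0793, 0.1158]
tool_rot: [-0.044, -0.706, 0.706, 0.043]
ft_force: [0.7, -0.5, 6.0]
grip_width: 0.0239
[0.51194368 0.07928462 0.11575765] [ 0.68609729 -0.48419265  6.04678978] [-0.00516998 -0.0201311  -0.0698585 ]
```

View pics/d1.png

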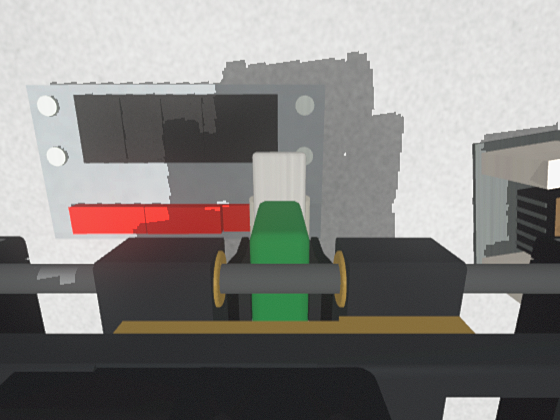

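Section a has gone down: there is about 9 N net on it, and a step shows at col 222 against section b. I'll press 1 mm more and roll.

```bash
python3 -m crank '[[[0,0,0,0,0.001,0,0],[0,0,0,0,0,-0.004,0],[0,0,0,0,0,-0.009,0],[0,0,0,0,0,-0.009,0],[0,0,0,0,0,-0.009,0]]]' 
python3 -m crank '[[[0,0,0,0,0,-0.01,0],[0,0,0,0,0,-0.01,0],[0,0,0,0,0,-0.01,0],[0,0,0,0,0,-0.01,0],[0,0,0,0,0,-0.01,0]]]' 
python3 - <<'E'
from wc import *
o=robot.get_obs();print(o["position"],o["ft_force"],o["moment"])
E
```

```text
time: 10.78
position: [0.5156, 0.1102, 0.1149]
tool_rot: [-0.043, -0.706, 0.706, 0.043]
ft_force: [0.8, -1.0, 7.9]
grip_width: 0.0239
time: 11.4
position: [0.5214, 0.16, 0.1148]
tool_rot: [-0.043, -0.706, 0.706, 0.043]
ft_force: [-0.9, -0.5, 8.0]
grip_width: 0.0238
[0.52141679 0.15998326 0.11484373] [-0.85496615 -0.51717376  8.03280329] [-0.087558    0.11102532 -0.00301455]
```

```bash
python3 -m crank '[[[0,0,0,0,0,-0.01,0],[0,0,0,0,0,-0.01,0],[0,0,0,0,0,-0.01,0],[0,0,0,0,0,-0.01,0],[0,0,0,0,0,-0.01,0]]]' 
python3 -m crank '[[[0,0,0,0,0,-0.01,0],[0,0,0,0,0,-0.01,0],[0,0,0,0,0,-0.003,0],[0,0,0,0,0,0,0],[0,0,0,0,0,0,0]]]' 
python3 - <<'E'
from wc import *
o=robot.get_obs();print(o["position"],o["ft_force"],o["moment"])
E
```

```text
time: 12.02
position: [0.5273, 0.2096, 0.1148]
tool_rot: [-0.043, -0.706, 0.706, 0.043]
ft_force: [-1.3, -1.0, 7.0]
grip_width: 0.0237
time: 12.65
position: [0.5299, 0.2326, 0.1149]
tool_rot: [0.043, 0.706, -0.706, -0.043]
ft_force: [0.2, 0.5, 7.1]
grip_width: 0.0235
[0.52993574 0.23258284 0.11487057] [0.23385215 0.53864306 7.06876866] [ 0.14238385  0.20612419 -0.04814707]
```

Now lift straight up and look at the strip.

```bash
python3 -m crank '[[[0,0,0,0,-0.02,0,0],[0,0,0,0,-0.04,0,0],[0,0,0,0,-0.04,0,0],[0,0,0,0,-0.04,0,0],[0,0,0,0,-0.04,0,0]]]' 
python3 - <<'E'
from wc import *
o,p=wristcam();print(o["position"],o["ft_force"])
a=cv2.resize(p["img"][90:210,230:430],None,fx=4,fy=4);cv2.imwrite("pics/u_w.png",a[:,:,::-1])
S=robot.camera("scene");cv2.imwrite("pics/u_s.png",cv2.resize(S["img"][150:250,290:430],None,fx=5,fy=5)[:,:,::-1])
E
```

```text
time: 13.28
position: [0.5283, 0.2318, 0.2934]
tool_rot: [-0.041, -0.705, 0.706, 0.045]
ft_force: [0.3, -0.5, -4.4]
grip_width: 0.0238
[0.52828753 0.23181875 0.29339418] [ 0.30402963 -0.47103948 -4.44667085]
```

View pics/u_w.png

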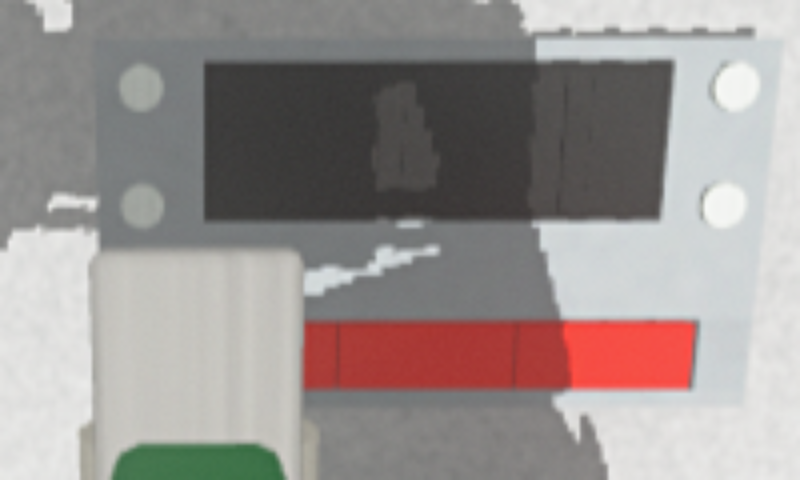

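View pics/u_s.png

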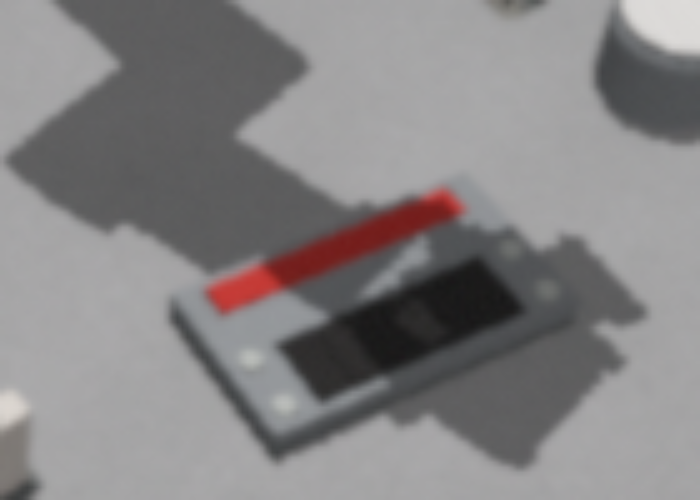

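All three red sections look flush and level in both views: no step at the joints, wrist crop (338,355) and (515,355). Now carrying the roller back high over the brush.

```bash
python3 -m crank '[[[0,0,0,-0.0039,0,0.04,0],[0,0,0,-0.0039,0,0.055,0],[0,0,0,-0.0039,0,0.055,0],[0,0,0,-0.0039,0,0.055,0],[0,0,0,-0.0039,0,0.055,0]]]' 
python3 -m crank '[[[0,0,0,-0.0039,0,0.055,0],[0,0,0,-0.0039,0,0.055,0],[0,0,0,-0.0039,0,0.055,0],[0,0,0,-0.0039,0,0.055,0],[0,0,0,-0.0039,0,0.055,0]]]' 
python3 -m crank '[[[0,-8,0,0,0,0,0],[0,-8.5,0,0,0,0,0],[0,0,0,0,0,0,0],[0,0,0,0,0,0,0],[0,0,0,0,0,0,0]]]' 
python3 - <<'E'
from wc import *
o,p=wristcam();print(o["position"],Rn.from_quat(o["tool_rot"]).as_matrix().round(3))
cv2.imwrite("pics/r_w.png",p["img"][:,:,::-1])
E
```

```text
time: 14.0
position: [0.5157, -0.0293, 0.2912]
tool_rot: [0.041, 0.706, -0.705, -0.045]
ft_force: [1.2, 0.3, -4.0]
grip_width: 0.024
time: 14.62
position: [0.502, -0.304, 0.2908]
tool_rot: [0.042, 0.707, -0.704, -0.045]
ft_force: [1.0, 0.7, -2.8]
grip_width: 0.0238
time: 15.25
position: [0.5036, -0.3031, 0.2934]
tool_rot: [-0.059, 0.705, -0.704, 0.058]
ft_force: [0.2, -0.0, -3.4]
grip_width: 0.0237
[ 0.50358311 -0.30310174  0.29344817] [[-0.986 -0.001  0.164]
 [-0.164  0.001 -0.986]
 [ 0.001 -1.    -0.001]]
```

View pics/r_w.png

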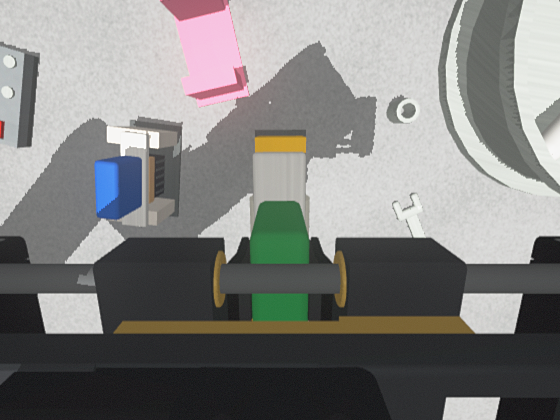

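The wrist view shows the bar centred over the far yellow cheek at (280,142), square with it. Lowering now.

```bash
python3 -m crank '[[[0,0,0,0,0.03,0.002,0],[0,0,0,0,0.04,0,0],[0,0,0,0,0.04,0,0],[0,0,0,0,0.04,0,0],[0,0,0,0,0.025,0,0]]]' 
python3 -m crank '[[[0,0,0,0,0.006,0,0],[0,0,0,0,0.005,0,0],[0,0,0,0,0.004,0,0],[0,0,0,0,0,0,0],[0,0,0,0,0,0,0]]]' 
python3 - <<'E'
from wc import *
o,p=wristcam();print(o["position"],o["ft_force"],o["moment"])
cv2.imwrite("pics/h_w.png",p["img"][:,:,::-1])
p=robot.camera("scene");cv2.imwrite("pics/h_s.png",cv2.resize(p["img"][150:330,120:360],None,fx=3,fy=3)[:,:,::-1])
E
```

```text
time: 15.92
position: [0.5036, -0.3049, 0.1172]
tool_rot: [-0.059, 0.705, -0.704, 0.058]
ft_force: [-0.7, -0.9, -3.8]
grip_width: 0.0237
time: 16.55
position: [0.5044, -0.3058, 0.1047]
tool_rot: [0.058, -0.704, 0.705, -0.059]
ft_force: [0.2, 0.4, -2.7]
grip_width: 0.0239
[ 0.50437276 -0.30578224  0.10470999] [ 0.23303147  0.35109287 -2.72049882] [ 0.03519247 -0.00909331  0.02164076]
```

View pics/h_w.png

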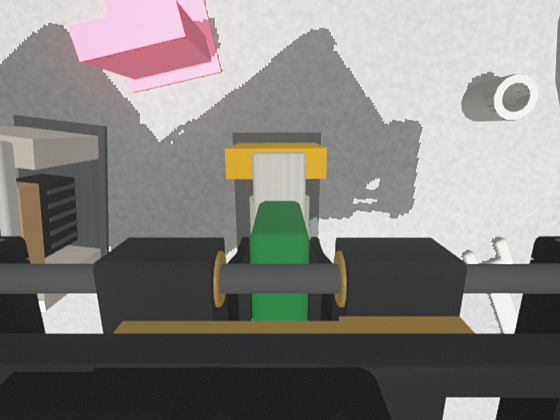

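View pics/h_s.png

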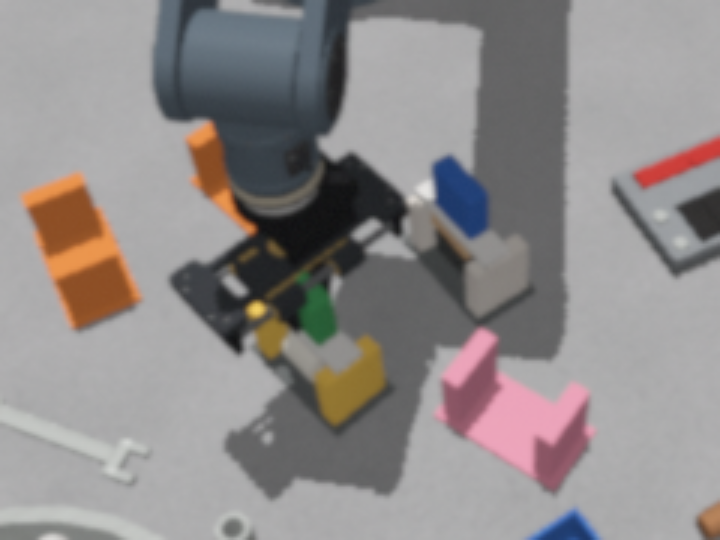

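Bar seated over both cheeks, about 2 mm high. I'll lower until it takes the weight.

```bash
python3 -m crank '[[[0,0,0,0,0.001,0,0],[0,0,0,0,0.001,0,0],[0,0,0,0,0.0005,0,0],[0,0,0,0,0,0,0],[0,0,0,0,0,0,0]]]' 
python3 - <<'E'
from rig import robot
o=robot.get_obs();print(o["position"],o["ft_force"])
E
```

```text
time: 17.27
position: [0.5042, -0.3056, 0.1024]
tool_rot: [0.059, -0.705, 0.705, -0.059]
ft_force: [-1.8, 2.1, 6.0]
grip_width: 0.0236
[ 0.50415312 -0.30555908  0.10239224] [-1.82395285  2.14531117  5.99811952]
```

Contact at the expected height (+6 N). Opening the gripper.

```bash
python3 -m crank '[[[0,0,0,0,0,0,20],[0,0,0,0,0,0,40],[0,0,0,0,0,0,60],[0,0,0,0,0,0,80],[0,0,0,0,0,0,100]]]' 
python3 -m crank '[[[0,0,0,0,0,0,100],[0,0,0,0,0,0,100],[0,0,0,0,0,0,100],[0,0,0,0,0,0,100],[0,0,0,0,0,0,100]]]' 
python3 -m crank '[[[0,0,0,0,-0.02,0,100],[0,0,0,0,-0.03,0,100],[0,0,0,0,-0.04,0,100],[0,0,0,0,-0.04,0,100],[0,0,0,0,-0.03,0,100]]]' 
python3 - <<'E'
from wc import *
o,p=wristcam();print(o["position"],o["ft_force"])
cv2.imwrite("pics/f_w.png",p["img"][:,:,::-1])
p=robot.camera("scene");cv2.imwrite("pics/f_s.png",cv2.resize(p["img"][150:330,120:420],None,fx=2.6,fy=2.6)[:,:,::-1])
E
```

```text
time: 17.9
position: [0.5041, -0.3056, 0.1014]
tool_rot: [0.059, -0.705, 0.705, -0.059]
ft_force: [-0.3, -0.2, 0.3]
grip_width: 0.0556
time: 18.52
position: [0.5041, -0.3055, 0.1016]
tool_rot: [0.059, -0.705, 0.705, -0.059]
ft_force: [-0.9, 0.5, 0.5]
grip_width: 0.0868
time: 19.15
position: [0.5043, -0.3057, 0.2635]
tool_rot: [0.058, -0.704, 0.705, -0.059]
ft_force: [0.0, 0.3, -0.2]
grip_width: 0.0869
[ 0.50433372 -0.30572659  0.2635173 ] [ 0.01945216  0.30258022 -0.16587142]
```

View pics/f_w.png

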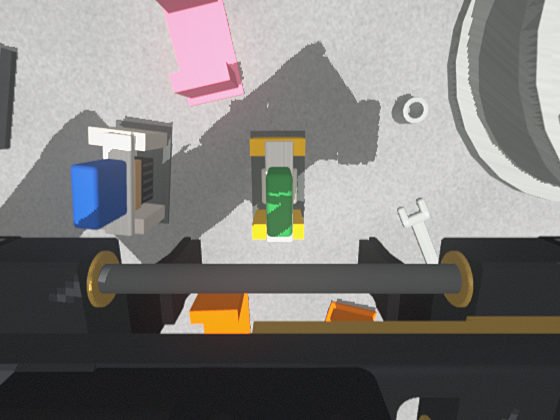

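View pics/f_s.png

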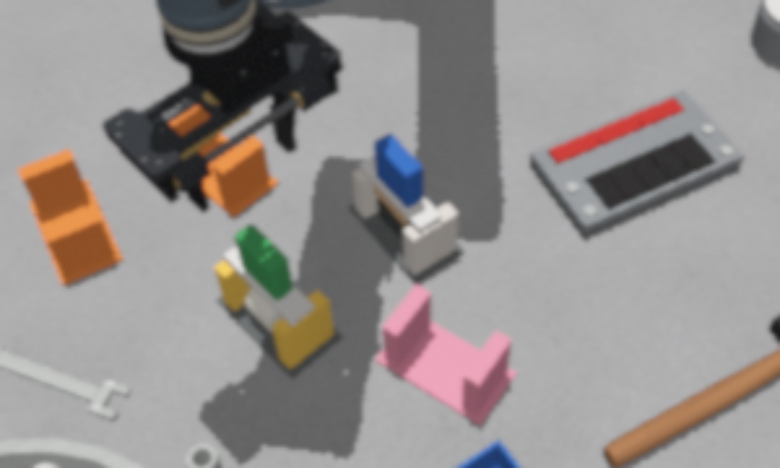

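The roller hangs upright in its yellow stand at wrist (205,280), looking as it did at the start. The brush is in place, and the strip is level from end to end. Handing in.

```bash
python3 -c "
from rig import robot
print(robot.hand_in(), robot.get_obs()['time'])"
```

```text
the job is handed in; nothing more can be done
the job is handed in; nothing more can be done
```

I rolled the strip down in one pass, hung the roller back in its yellow stand, and handed the job in at about 19 s. The hand-in gives no verdict.

- **Pass:** I took the roller from the stand and pressed the near end of the strip (section a) down. I then rolled about 154 mm to the other end, with roughly 10–11 N of net downward force.
- **Strip:** After the pass, the wrist and scene pictures showed the strip flush, with no step at the joints. I judged this by eye and did not measure the depth. In the wrist view the bar hid part of the far section (c), so that end rests on the scene views and the steady force.
- **Wheel:** I had no reading of the wheel angle. The rolled length corresponds to about 7 rad, against the 2.5 rad needed.
- **Roller:** I lowered it onto the cheeks until they took its weight, at the same tool height as when I picked it up. It was then released and looks upright, within about 3 mm of the stand's measured centre.
- **Brush and gripper:** The brush looks unmoved, the gripper is about 0.1 m clear of everything, and the wrist force reads about zero.
- **Disagreement:** The first automatic fits of the handle's yaw ranged from 0 to 13 degrees, and the wrist-camera fit failed outright. I used edges read from the wrist picture instead, about 9 degrees for the stand and 11 for the roller.

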